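# Clamp a roller between the anvils of a bench gauge

### The arm

A 6-joint arm with a two-finger parallel gripper is mounted at the origin on the work surface. World frame = base frame: x ahead of the robot, y to its left, z up, the work surface at z = 0. Lengths are in m, angles in degrees, forces in N, time in s.
With the tool pointing down it reaches from about 0.4 to 0.825 m from the base axis. Payload 7 kg.
Tool frame: the origin (TCP) lies at the very end of the fingers, on their centre line; the grasp point (between the pads) lies 19 mm behind it (r.grasp_offset is the z of the grasp point in the tool frame, in m); z points along the fingers, y is the direction in which the jaws open and shut (so a half turn about z gives the same grasp; the last joint's range is limited). The gripper opens to 88 mm and grips with 3 to 60 N. Pads are 19 mm wide; open, the fingers measure 130 mm over their backs; the gripper's body (78 mm by 193 mm) begins 47 mm behind the grasp point.
Start: joints at [83.944, 20.546, 0.682, 0, -70.136, -16.507], TCP at [0.259, 0.623, 0.227] pointing down, gripper open.
Joint ranges: [-176.03, 176.03], [-82.01, 121.73], [-58.28, 71.71], [-173.87, 95.51], [-174.79, -0.11], [-173.66, 173.66]. Speed limits (degrees/s): [136.94, 136.94, 172.46, 180, 180, 180].

### API

Orientations are given as [roll, pitch, yaw] about the fixed x, y, z axes, in that order (R = Rz(yaw) Ry(pitch) Rx(roll)).
In Python, from plant import r, capture, calibration, order gives the robot as it stands.
- The arm moves only by the tool servo_tool, never from a script. Its arguments are lists of equal length, an entry for each row: "grip": the closure, from -1 (fully open) to 1 (shut), so that 0 is half open; "translation": the shift along the tool's x, y, z in m, a list of three; "turn": the turn about the tool's z in rad. A call has 1 to 10 rows; each row is the pose to reach, as a shift and turn from the pose commanded when the call began, along the tool's axes at that moment; what a row does not reach only later rows make up. A row lasts 1/12 s, in which the tool goes at most 41.7 mm and 7.16 degrees, less where a joint would pass 70% of its speed; a pose out of reach is approached as far as the arm can. A call with a gripper value outside its range is refused whole. The fingers move at their own pace and stop on an object; "newtons" is the grip in N (left out, the last holds). Time passes only in rows, so rows that repeat a pose let the fingers close. It gives the time, the measured TCP pose, the force and the opening at its end, in the units of the state.
- r.get_state(): the state, without advancing time (a new reading comes with each control period).
- capture(name): name is "side" or "top"; returns (picture, depth): 420x560x3 uint8, blue, green, red; 420x560 float32, m along the optical axis (not along the pixel's ray), 0 where there is no reading.
- calibration(name): a dict with "fx", "fy", "cx", "cy" (pixels), "dist_coeffs" ([k1, k2, p1, p2, k3] as OpenCV has them; the pictures are not rectified), "view" (4x4, takes a point from world to camera coordinates). Camera axes: x right, y up, looking along -z (the intrinsics and any distortion apply to the point x, -y, -z); pixel columns grow to the right and rows downward; lengths in m; the calibration is good to about 2 mm. A picture is of the moment at which its call begins. calibration takes no time and is no camera call.
- order.close_job(): hands the job in, once; it reports no verdict.
The state is a dict: "time_s": time; "joints": joint angles; "qd": joint speeds; "joint_torque": joint torques, N m; "tcp_pos": TCP position; "eef_rot": TCP orientation; "contact_force": force on the tool from outside, world axes, zero at the start; "moment": the same for the moment, N m; "gripper_width": finger opening in m.
Only numpy, scipy, OpenCV 4.12 (cv2) and the standard library are available. Lean on these libraries where they do the work, as an engineer would, in place of code of your own. Each camera call takes 0.05 s, during which the arm holds its last target.

### The job

Take the aluminium roller off its orange rest and lay it in the V cradle of the bench fixture, between the two anvils. Then push the blue tailstock along its bed, straight on its centre line so that it does not cock and jam, until its sprung brass tip has pushed the roller up against the fixed anvil and holds it there, the tip pressed about half way in: feel for the contact, do not ram it. Leave the tailstock square on its bed and do not knock the ball stud or the ring gauge about.

Things in the scene. Friction and masses are not known exactly. Their poses are not given: they have to be found in the camera images.
- roller: Loose plain aluminium cylinder, 40 mm diameter, 130 mm long, about 0.25 kg (0.17 to 0.34), with a thin dark band near each end. Origin at its middle, on its axis; its x axis is the cylinder's axis. The two ends are alike. At the start it lies in the two V's of the rest.
- rest: Fixed orange plastic rest, base 110 x 80 x 6 mm, origin under its centre, long side along its x; two V supports 14 mm thick at x = -40 and +40 mm (tops 41 mm high) hold the roller's axis 46 mm above the table, along the rest's x. The roller can be gripped across its middle, between the supports.
- bed: Fixed fixture: grey base plate 130 mm wide, 12 mm thick, x from -305 to +215 mm; origin under it on the centre line. +x is the centre line and the way to push the tailstock. Plain guide strips (x = -300 to 0, 95 mm apart, tops 30 mm high) flank the tailstock; a notched slot, 22 mm high, runs along the centre. Blue headstock at x = 165 to 210 mm, 90 mm high.
- headstock: Blue block 80 mm wide with a fixed steel anvil (round nose, 18 mm diameter) on the line 62 mm above the table. Origin on the centre line at bed x = 155 mm, 12 mm above the table. The anvil was set by the last user: its nose lies 3 to 19 mm in front of this origin (towards the tailstock), stiff, not reported: to be felt through the roller.
- tailstock: Blue slide with push plate, 140 mm long, 84 mm high. Origin on its centre line in the plane of the plate's rear face, 12 mm above the table; x along the bed when square. It has play: pushed more than 6 to 12 mm off its centre line it turns up to 3 degrees and its red tongue bites in the notched slot: it stops dead. To free it, pinch the plate and draw it back about 5 mm; it springs square.
- push_spot (a point): Where to push the tailstock: on its centre line, rear face of the aluminium push plate, 62 mm above the table; x points the way to push. The plate is 10 mm thick, 36 to 80 mm above the table, and NOT centred: it reaches 35 mm to the tailstock's -y and 85 mm to its +y side. Free room behind it for shut fingers, and 60 mm in front of it (above a web 53 mm high) to pinch it.
- cradle (a point): A point on the axis of a roller lying in the cradle, 62 mm above the table, axes as the bed's. Two aluminium V supports, 14 mm thick, 25 mm before and 45 mm beyond this point along the bed's x, tops 57 mm high; between them is free room for fingers. A roller laid with its middle within 10 mm of this point clears both anvils.
- ball_stud: Loose steel ball on a stud, 67 mm high, 44 mm wide, bystander between robot and bed.
- ring_gauge: Loose steel ring 72 mm in diameter, 22 mm high, bystander between robot and bed.
- carriage (a joint): Travel of the tailstock along the bed in m: 0 at the outer end (tailstock origin at bed x = -290 mm), growing towards the headstock, at most 0.21. The drag is about 9 N at all places; it stays where it is left, as the drag exceeds the tip's spring.
- tip_nose (a point): Where the nose of the tailstock's sprung brass tip lies when not pressed: 155 mm ahead of the tailstock's origin, 62 mm above the table (this point does not move with the tip). Tip 16 mm in diameter, round nose. It sinks up to 12 mm, from 1.5 N at first touch, rising by 0.7 N per mm, then a hard stop; half way in is right.
Mind the look-alikes: they are no part of the job. Of the things shaped like the roller, the aluminium one is meant.

How it is judged (in metres and radians):
On the way, in this order (a step that is already met when the one before it is completed fails the run):
1. the roller lies in the V cradle, let go, in line with the bed, clear of the tailstock (y of roller in the frame of cradle between -0.004 and 0.004 m and z of roller in the frame of cradle between -0.004 and 0.004 m and angle between the x axis of roller and the x axis of bed, either way round below 0.06 rad and contact force between roller and the fingers below 0.05 N and contact force between roller and tailstock below 0.05 N and linear speed of roller below 0.02 m/s), for 0.2 s.
2. the tailstock has pushed the roller against the fixed anvil (contact force between roller and headstock above 0.5 N and contact force between roller and tailstock above 2 N), for 0.1 s.
At the end, for the whole second after the job is handed in: The roller lies in the V cradle in line with the bed (within 4 mm and 0.04 rad), pressed between the fixed anvil (over 0.5 N) and the tailstock's sprung tip (2 to 8 N, that is the tip neither barely touching nor at its stop); the tailstock is square to the bed within 0.025 rad; all is at rest (all of step 2 and contact force between roller and tailstock below 8 N and y of roller in the frame of cradle between -0.004 and 0.004 m and z of roller in the frame of cradle between -0.004 and 0.004 m and angle between the x axis of roller and the x axis of bed, either way round below 0.04 rad and angle between the x axis of tailstock and the x axis of bed, either way round below 0.025 rad and linear speed of each of roller, tailstock below 0.01 m/s).
It fails at once if the roller is rammed: over 20 N between tailstock and roller (contact force between roller and tailstock above 20 N).
It fails at once if the ball stud or the ring gauge is moved by more than 20 mm (distance of any of ball_stud, ring_gauge from where it was at the start of the episode above 0.02 m).
It also fails if it takes over 67 s, if anything falls off the work surface, if the arm or the gripper's body presses on something with over 40 N, if the wrist force passes 120 N, or if a joint passes its speed limit or range.

## Working session

There is one attempt and no reset: what is moved stays moved. The work goes in short steps, Python scripts to look and compute and a tool call to move; the robot and the scene stay as the last step left them, time stands still between calls to the robot, and variables do not carry over. Pictures are saved under pics/ and viewed, and the job is handed in when it is done.

Besides the shell and the picture viewer there is one more tool, called after "Emit:" as a command line: name --pt "numbers of a row" for each row, then --argument value for the rest. servo_tool: Moves the arm, as the interface text tells. Its arguments: {"type":"object","properties":{"grip":{"type":"array","items":{"type":"number"}},"translation":{"type":"array","items":{"type":"array","items":{"type":"number"}}},"turn":{"type":"array","items":{"type":"number"}},"newtons":{"type":"number"}},"required":["grip","translation","turn"]}

```bash
ls; mkdir -p pics; cat > h.py <<'E'
import numpy as np, cv2
from plant import r, capture, calibration, order
def cap(n,f):
    p,d=capture(n); cv2.imwrite(f'pics/{f}.png',p); np.save(f'pics/{f}_d.npy',d); return p,d
def world(n,us,vs,d):
    c=calibration(n); K=np.array([[c['fx'],0,c['cx']],[0,c['fy'],c['cy']],[0,0,1.]])
    us=np.asarray(us,float);vs=np.asarray(vs,float)
    q=cv2.undistortPoints(np.stack([us,vs],-1).reshape(-1,1,2),K,np.array(c['dist_coeffs'],float)).reshape(-1,2)
    z=d[vs.astype(int),us.astype(int)]
    P=np.stack([q[:,0]*z,-q[:,1]*z,-z,np.ones_like(z)],-1)
    W=P@np.linalg.inv(np.array(c['view'])).T
    return W[:,:3],z>0
def cloud(n,d):
    v,u=np.mgrid[0:420,0:560]; W,ok=world(n,u.ravel(),v.ravel(),d)
    W[~ok]=np.nan; return W.reshape(420,560,3)
E
python3 - <<'E'
from h import *
for n in('top','side'): cap(n,n+'0')
print(r.get_state()); print(calibration('top')); print(r.grasp_offset)
E
```

```text
pics
{'time_s': 0.1, 'joints': array([ 8.39456606e+01,  2.05866636e+01,  6.40470525e-01, -1.59330981e-02,
       -7.01375674e+01, -1.65058645e+01]), 'qd': array([ 0.03011719, -0.08710651,  0.11668974,  0.04708486,  0.02249056,
        0.0684572 ]), 'joint_torque': array([-4.46664963e-04, -5.84165883e+01,  2.93751240e+01,  7.01554388e+00,
        1.01261563e-02, -4.67418420e-05]), 'tcp_pos': array([0.2588463 , 0.62292979, 0.2257406 ]), 'eef_rot': array([ 1.79915435e+02, -9.43755344e-03, -2.25656214e+01]), 'contact_force': array([-0.44865243, -0.44762248, -0.24704464]), 'moment': array([ 0.00020193, -0.01310388, -0.01046884]), 'gripper_width': 0.08771459318236413}
{'fx': 508.25339204800383, 'fy': 508.25339204800383, 'cx': 289.57312061972544, 'cy': 215.01754674636257, 'dist_coeffs': array([-0.16023014,  0.        ,  0.        ,  0.        ,  0.        ]), 'view': array([[-0.02094291, -0.9996306 , -0.01732244,  0.08695485],
       [ 0.99010744, -0.02314153,  0.13838976, -0.50973726],
       [-0.13873951, -0.01425279,  0.99022634, -1.06669245],
       [ 0.        ,  0.        ,  0.        ,  1.        ]])}
-0.0188
```

View pics/top0.png

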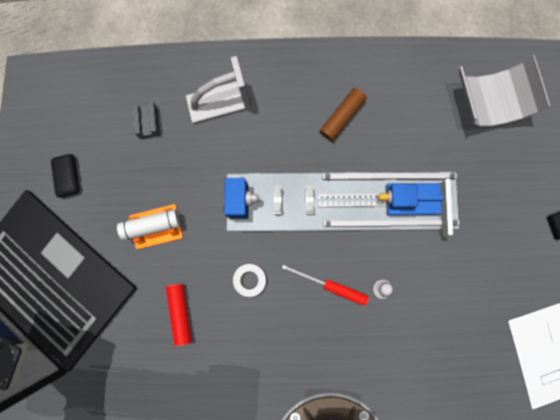

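View pics/side0.png

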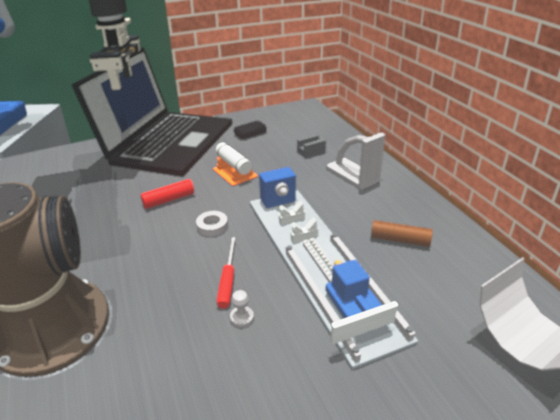

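The shapes like the roller are the silver cylinder on the orange rest at top (149,224), the red one at (178,315) and the brown one at (343,114). The silver one is the aluminium roller: it lies in the orange rest and has dark end bands. The bed runs with +x to image left, with the headstock at (236,197) and the push plate at (449,208). I'll confirm with a crop and measure.

```bash
python3 - <<'E'
from h import *
p=cv2.imread('pics/top0.png'); d=np.load('pics/top0_d.npy')
a=cv2.resize(p[185:265,95:205],None,fx=5,fy=5,interpolation=cv2.INTER_CUBIC)
cv2.imwrite('pics/crop_roller.png',a)
b=cv2.resize(p[160:245,215:470],None,fx=3.1,fy=3.1,interpolation=cv2.INTER_CUBIC)
cv2.imwrite('pics/crop_bed.png',b)
W=cloud('top',d)
# table level
m=np.s_[330:350,200:240]; print('table z',np.nanmedian(W[m][...,2]))
# roller
def fit(sel,name):
    P=W[sel]; P=P[np.isfinite(P).all(1)]
    c=P[:,:2].mean(0); (rc,sz,an)=cv2.minAreaRect(P[:,:2].astype(np.float32))
    print(name,len(P),'mean',c.round(4),'rect',np.round(rc,4),np.round(sz,4),an,'zmax',np.percentile(P[:,2],[5,50,98]).round(4))
    return P
S=np.zeros((420,560),bool); S[195:255,105:195]=1
hsv=cv2.cvtColor(p,cv2.COLOR_BGR2HSV)
fit(S&(W[...,2]>0.05),'roller top')
fit(S&(hsv[...,1]>120),'orange')
S=np.zeros((420,560),bool); S[165:240,215:465]=1
fit(S&(W[...,2]>0.006)&(W[...,2]<0.2),'bed all')
fit(S&(abs(W[...,2]-0.012)<0.004),'bed plate')
for n,(u0,u1) in dict(head=(215,250),tail=(380,441),plate=(436,465)).items():
    T=S.copy(); T[:,:u0]=0;T[:,u1:]=0
    fit(T&(W[...,2]>0.07),n)
S[:]=0;S[255:300,225:275]=1; fit(S&(W[...,2]>0.012),'ring')
S[:]=0;S[270:305,368:400]=1; fit(S&(W[...,2]>0.012),'stud')
E
```

```text
table z -0.0011212465632386426
roller top 1021 mean [0.4949 0.3837] rect [0.4968 0.384 ] [0.0394 0.1318] 12.907621383666992 zmax [0.0527 0.0618 0.0678]
orange 837 mean [0.4877 0.377 ] rect [0.4979 0.3836] [0.0834 0.1177] 13.160394668579102 zmax [-0.0007  0.0052  0.0404]
bed all 13216 mean [ 0.5403 -0.0386] rect [ 0.5358 -0.043 ] [0.5215 0.1501] 88.91695404052734 zmax [0.0081 0.0135 0.0896]
bed plate 6837 mean [ 0.541  -0.0037] rect [ 0.544  -0.0429] [0.5209 0.1303] 89.31657409667969 zmax [0.0085 0.0112 0.0151]
head 884 mean [0.5452 0.1878] rect [0.5464 0.1855] [0.0519 0.0803] 89.8709716796875 zmax [0.0753 0.0885 0.0925]
tail 680 mean [ 0.541  -0.1643] rect [ 0.5419 -0.1572] [0.076  0.0502] 86.93463897705078 zmax [0.0734 0.0825 0.0868]
plate 266 mean [ 0.5162 -0.2611] rect [ 0.5164 -0.2617] [0.0116 0.1183] 88.90892791748047 zmax [0.0719 0.0783 0.0823]
ring 604 mean [0.3737 0.1673] rect [0.3733 0.1671] [0.0702 0.0695] 88.88846588134766 zmax [0.0172 0.0209 0.0251]
stud 269 mean [ 0.3477 -0.1192] rect [ 0.348  -0.1187] [0.0362 0.0415] 89.66584014892578 zmax [0.0125 0.0576 0.0664]
```

View pics/crop_roller.png

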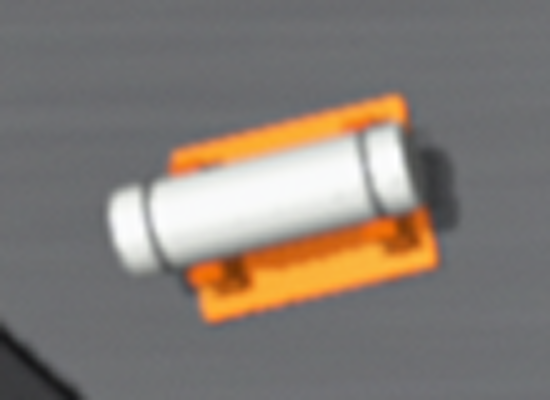

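View pics/crop_bed.png

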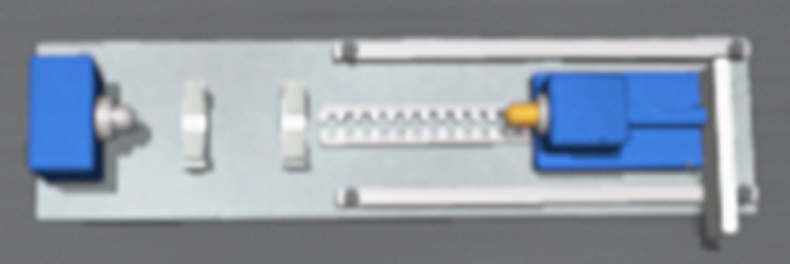

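The crop confirms it: aluminium cylinder with dark bands near both ends, in the orange rest. The bed crop shows the V supports at about (278,200) and (309,200) and the brass tip at about (383,197). Next are finer fits.

```bash
python3 - <<'E'
from h import *
from scipy.optimize import least_squares
p=cv2.imread('pics/top0.png'); d=np.load('pics/top0_d.npy'); W=cloud('top',d)
Ws=cloud('side',np.load('pics/side0_d.npy'))
# cylinder fit with ends
def cyl(W,nm):
    c=np.array([.4965,.384]); a=np.radians(103)
    P=W.reshape(-1,3); P=P[np.isfinite(P).all(1)]
    q=P[:,:2]-c; ax=np.array([np.cos(a),np.sin(a)]); n=np.array([-ax[1],ax[0]])
    P=P[(abs(q@ax)<.062)&(abs(q@n)<.024)&(P[:,2]>.047)&(P[:,2]<.08)]
    def f(t):
        ax=np.array([np.cos(t[2]),np.sin(t[2])]);n=np.array([-ax[1],ax[0]])
        return np.hypot((P[:,:2]-t[:2])@n,P[:,2]-t[3])-.02
    s=least_squares(f,[*c,a,.046],loss='soft_l1',f_scale=.001)
    ax=np.array([np.cos(s.x[2]),np.sin(s.x[2])]);n=np.array([-ax[1],ax[0]])
    Q=W.reshape(-1,3);Q=Q[np.isfinite(Q).all(1)];q=Q[:,:2]-s.x[:2]
    t=(q@ax)[(abs(q@n)<.012)&(Q[:,2]>.055)&(Q[:,2]<.08)&(abs(q@ax)<.09)]
    e=np.percentile(t,[.5,99.5]); ctr=s.x[:2]+ax*e.mean()
    print(nm,len(P),'centre',ctr.round(4),'len',np.ptp(e).round(4),'yaw',np.degrees(s.x[2]).round(2),'z',s.x[3].round(4),'res',np.median(abs(s.fun)).round(4))
cyl(W,'top');cyl(Ws,'side')
def bedcoords(P,o=np.array([.5445,.0021]),yaw=89.3):
    a=np.radians(yaw);ax=np.array([np.cos(a),np.sin(a)]);n=np.array([-ax[1],ax[0]]);q=P[:,:2]-o
    return np.stack([q@ax,q@n,P[:,2]],1)
for nm,w in(('top',W),('side',Ws)):
    P=w.reshape(-1,3);P=P[np.isfinite(P).all(1)];B=bedcoords(P)
    B=B[(B[:,0]>-.32)&(B[:,0]<.23)&(abs(B[:,1])<.1)]
    print(nm)
    pl=B[(abs(B[:,2]-.011)<.004)]
    for x in(-.25,-.05,.03,.1,.14):
        s=pl[abs(pl[:,0]-x)<.02]
        print(' plate x',x,'y edges',np.percentile(s[:,1],[.5,99.5]).round(4))
    print(' plate x ends',np.percentile(pl[:,0],[.2,99.8]).round(4))
    st=B[(abs(B[:,2]-.030)<.004)]
    for sg in(-1,1):
        for x in(-.25,-.15,-.03):
            s=st[(abs(st[:,0]-x)<.03)&(abs(st[:,1]*sg-.05)<.02)]
            if len(s)>5:print('  strip',sg,x,'y mean',np.median(s[:,1]).round(4),len(s))
    sp=B[(B[:,2]>.03)&(B[:,2]<.065)&(B[:,0]>.0)&(B[:,0]<.125)]
    h,e=np.histogram(sp[:,0],bins=np.arange(0,.126,.003));print(' supp hist',dict(zip((e[:-1]*1e3).round(),h)))
    for lo,hi in((.0,.06),(.06,.115)):
        s=sp[(sp[:,0]>lo)&(sp[:,0]<hi)]; 
        if len(s)>5:print('  supp x',np.percentile(s[:,0],[2,50,98]).round(4),'y',np.percentile(s[:,1],[1,99]).round(4),'z',np.percentile(s[:,2],[50,98]).round(4))
    pp=B[(B[:,2]>.06)&(B[:,0]<-.2)]
    print(' pushplate x',np.percentile(pp[:,0],[2,50,98]).round(4),'y',np.percentile(pp[:,1],[1,99]).round(4),'z',np.percentile(pp[:,2],[50,98]).round(4))
    k=pp[pp[:,2]>.074]; print('  tilt',np.polyfit(k[:,1],k[:,0],1).round(4))
    hp=B[(B[:,2]>.086)&(B[:,0]>.1)];print(' head x',np.percentile(hp[:,0],[1,99]).round(4),'y',np.percentile(hp[:,1],[1,99]).round(4))
    hp=B[(B[:,2]>.077)&(B[:,0]<-.05)&(B[:,0]>-.24)];print(' tailblk x',np.percentile(hp[:,0],[1,99]).round(4),'y',np.percentile(hp[:,1],[1,99]).round(4))
    an=B[(B[:,2]>.058)&(B[:,0]<.165)&(B[:,0]>.11)&(abs(B[:,1])<.015)];print(' anvil x min',np.sort(an[:,0])[:8].round(4),'y',an[:,1].mean().round(4))
    an=B[(B[:,2]>.05)&(B[:,0]<-.1)&(B[:,0]>-.16)&(abs(B[:,1])<.012)];print(' tip x max',np.sort(an[:,0])[-8:].round(4),'y',an[an[:,0]>-.145][:,1].mean().round(4))
E
```

```text
Traceback (most recent call last):
IndexError: index -1 is out of bounds for axis 0 with size 0
```

```bash
cat > m.py <<'E'
from h import *
from scipy.optimize import least_squares
import sys
def cyl(W,nm,c,yaw,z0):
    c=np.array(c); a=np.radians(yaw)
    P=W.reshape(-1,3); P=P[np.isfinite(P).all(1)]
    q=P[:,:2]-c; ax=np.array([np.cos(a),np.sin(a)]); n=np.array([-ax[1],ax[0]])
    P=P[(abs(q@ax)<.062)&(abs(q@n)<.024)&(P[:,2]>z0+.001)&(P[:,2]<z0+.034)]
    def f(t):
        ax=np.array([np.cos(t[1]),np.sin(t[1])]);n=np.array([-ax[1],ax[0]])
        return np.hypot((P[:,:2]-c)@n-t[0],P[:,2]-t[2])-.02
    if len(P)<30: print(nm,'few',len(P)); return
    s=least_squares(f,[0,a,z0],loss='soft_l1',f_scale=.001)
    ax=np.array([np.cos(s.x[1]),np.sin(s.x[1])]);n=np.array([-ax[1],ax[0]])
    o=c+n*s.x[0]
    Q=W.reshape(-1,3);Q=Q[np.isfinite(Q).all(1)];q=Q[:,:2]-o
    t=(q@ax)[(abs(q@n)<.012)&(Q[:,2]>z0+.009)&(Q[:,2]<z0+.034)&(abs(q@ax)<.09)]
    e=np.percentile(t,[.5,99.5]) if len(t) else np.zeros(2); ctr=o+ax*e.mean()
    print(nm,len(P),'centre',ctr.round(4),'len',np.ptp(e).round(4),'yaw',np.degrees(s.x[1]).round(2),'z',s.x[2].round(4),'res',np.median(abs(s.fun)).round(4))
def bedcoords(P,o=np.array([.5445,.0021]),yaw=89.3):
    a=np.radians(yaw);ax=np.array([np.cos(a),np.sin(a)]);n=np.array([-ax[1],ax[0]]);q=P[:,:2]-o
    return np.stack([q@ax,q@n,P[:,2]],1)
E
python3 - <<'E'
from m import *
W=cloud('top',np.load('pics/top0_d.npy'))
Ws=cloud('side',np.load('pics/side0_d.npy'))
cyl(W,'top',[.4965,.384],103,.046);cyl(Ws,'side',[.4965,.384],103,.046)
def pr(l,*a): 
    print(l,*a)
pc=lambda a,q: np.percentile(a,q).round(4) if len(a)>5 else None
for nm,w in(('top',W),('side',Ws)):
    P=w.reshape(-1,3);P=P[np.isfinite(P).all(1)];B=bedcoords(P)
    B=B[(B[:,0]>-.32)&(B[:,0]<.23)&(abs(B[:,1])<.1)]
    print(nm,len(B))
    pl=B[(abs(B[:,2]-.011)<.004)]
    for x in(-.25,-.05,.03,.1,.14):
        s=pl[abs(pl[:,0]-x)<.02]; print(' plate x',x,'y edges',pc(s[:,1],[.5,99.5]))
    print(' plate x ends',pc(pl[:,0],[.2,99.8]))
    st=B[(abs(B[:,2]-.030)<.004)]
    for sg in(-1,1):
        for x in(-.25,-.15,-.03):
            s=st[(abs(st[:,0]-x)<.03)&(abs(st[:,1]*sg-.05)<.02)]
            print('  strip',sg,x,'y med',pc(s[:,1],[50]),len(s))
    sp=B[(B[:,2]>.03)&(B[:,2]<.065)&(B[:,0]>.0)&(B[:,0]<.125)]
    for lo,hi in((.0,.06),(.06,.115)):
        s=sp[(sp[:,0]>lo)&(sp[:,0]<hi)]; 
        print('  supp x',pc(s[:,0],[2,50,98]),'y',pc(s[:,1],[1,99]),'z',pc(s[:,2],[50,98]))
    pp=B[(B[:,2]>.06)&(B[:,0]<-.2)]
    print(' pushplate x',pc(pp[:,0],[2,50,98]),'y',pc(pp[:,1],[1,99]),'z',pc(pp[:,2],[50,98]))
    k=pp[pp[:,2]>.074]; print('  tilt',np.polyfit(k[:,1],k[:,0],1).round(4) if len(k)>5 else 0)
    hp=B[(B[:,2]>.086)&(B[:,0]>.1)];print(' head x',pc(hp[:,0],[1,99]),'y',pc(hp[:,1],[1,99]))
    hp=B[(B[:,2]>.077)&(B[:,0]<-.05)&(B[:,0]>-.24)];print(' tailblk x',pc(hp[:,0],[1,99]),'y',pc(hp[:,1],[1,99]))
    an=B[(B[:,2]>.058)&(B[:,0]<.165)&(B[:,0]>.11)&(abs(B[:,1])<.015)];print(' anvil xmin',pc(an[:,0],[0,2,5]),'y',pc(an[:,1],[50]))
    an=B[(B[:,2]>.05)&(B[:,0]<-.1)&(B[:,0]>-.16)&(abs(B[:,1])<.012)];print(' tip xmax',pc(an[:,0],[95,98,100]),'y',pc(an[an[:,0]>-.145][:,1],[50]))
E
```

```text
top 978 centre [0.4973 0.3843] len 0.1297 yaw 102.33 z 0.0447 res 0.0011
side 344 centre [0.4962 0.3816] len 0.1316 yaw 103.05 z 0.0432 res 0.0008
top 20985
 plate x -0.25 y edges [-0.0651  0.0634]
 plate x -0.05 y edges [-0.0641  0.063 ]
 plate x 0.03 y edges [-0.0633  0.0643]
 plate x 0.1 y edges [-0.0636  0.0637]
 plate x 0.14 y edges [-0.0639  0.065 ]
 plate x ends [-0.3038  0.2132]
  strip -1 -0.25 y med [-0.0531] 111
  strip -1 -0.15 y med [-0.0517] 121
  strip -1 -0.03 y med [-0.0524] 111
  strip 1 -0.25 y med [0.052] 95
  strip 1 -0.15 y med [0.0506] 141
  strip 1 -0.03 y med [0.052] 99
  supp x [0.0239 0.0306 0.0373] y [-0.0266  0.0296] z [0.0439 0.0578]
  supp x [0.0931 0.0999 0.1069] y [-0.0279  0.0291] z [0.0458 0.0571]
 pushplate x [-0.2685 -0.2617 -0.2592] y [-0.0339  0.0839] z [0.0774 0.0821]
  tilt [ 0.0035 -0.2638]
 head x [0.1651 0.2091] y [-0.0384  0.038 ]
 tailblk x [-0.1964 -0.1414] y [-0.0233  0.0254]
 anvil xmin [0.1394 0.1407 0.1416] y [0.0017]
 tip xmax [-0.1196 -0.1174 -0.1162] y [0.0012]
side 19054
 plate x -0.25 y edges [-0.0469  0.066 ]
 plate x -0.05 y edges [-0.0477  0.0657]
 plate x 0.03 y edges [-0.0634  0.0654]
 plate x 0.1 y edges [-0.0637  0.065 ]
 plate x 0.14 y edges [-0.064   0.0656]
 plate x ends [-0.3052  0.2094]
  strip -1 -0.25 y med [-0.0511] 92
  strip -1 -0.15 y med [-0.0526] 52
  strip -1 -0.03 y med [-0.0516] 85
  strip 1 -0.25 y med [0.0535] 58
  strip 1 -0.15 y med [0.0528] 167
  strip 1 -0.03 y med [0.0533] 101
  supp x [0.0203 0.0249 0.0369] y [-0.0276  0.0292] z [0.0404 0.0545]
  supp x [0.0898 0.0946 0.1077] y [-0.0261  0.0292] z [0.0401 0.0544]
 pushplate x [-0.2705 -0.2685 -0.2605] y [-0.0321  0.0861] z [0.0748 0.0801]
  tilt [-0.0063 -0.2659]
 head x [0.164  0.2072] y [-0.0372  0.0381]
 tailblk x [-0.1973 -0.1447] y [-0.0223  0.0266]
 anvil xmin [0.1375 0.1389 0.1408] y [0.002]
 tip xmax [-0.1207 -0.1194 -0.1169] y [0.0047]
```

The side camera agrees with the top to 1–3 mm. Bed origin is (0.5445, 0.0021) with yaw 89.3°. The cradle is at bed x ≈ 0.0555 and the push plate's rear face at bed x ≈ -0.269. Next I check clearance heights along the path and compute the first move.

```bash
cat > g.py <<'E'
from h import *
def go(x,y,z,yaw,cmd=None):
    """tool-frame shift/turn from state (or commanded cmd=(x,y,z,yaw)) to the wanted tool-down pose"""
    s=r.get_state()
    if cmd is None: p=np.array(s['tcp_pos']); yw=s['eef_rot'][2]
    else: p=np.array(cmd[:3]); yw=cmd[3]
    a=np.radians(yw); R=np.array([[np.cos(a),np.sin(a),0],[np.sin(a),-np.cos(a),0],[0,0,-1.]])
    dy=(yaw-yw+180)%360-180
    print('shift',(R.T@(np.array([x,y,z])-p)).round(4),'turn',round(-np.radians(dy),4),'rows~',round(np.linalg.norm(np.array([x,y,z])-p)/.0417,1),round(abs(dy)/7.16,1))
E
python3 - <<'E'
from g import *
for n in('top','side'):
    W=cloud(n,np.load(f'pics/{n}0_d.npy')).reshape(-1,3);W=W[np.isfinite(W).all(1)]
    for x0 in np.arange(.2,.65,.1):
        print(n,round(x0,1),[ (round(y0,2),round(float(np.percentile(k,99.5)),3)) for y0 in np.arange(.2,.7,.1) if len(k:=W[(W[:,0]>x0)&(W[:,0]<x0+.1)&(W[:,1]>y0)&(W[:,1]<y0+.1)][:,2])>10])
go(.497,.383,.227,-77.3,(.259,.623,.227,-22.56))
E
```

```text
top 0.2 [(np.float64(0.2), 0.03), (np.float64(0.3), 0.042), (np.float64(0.4), 0.023), (np.float64(0.5), 0.336), (np.float64(0.6), 0.101)]
top 0.3 [(np.float64(0.2), 0.007), (np.float64(0.3), 0.042), (np.float64(0.4), 0.025), (np.float64(0.5), 0.028), (np.float64(0.6), 0.029)]
top 0.4 [(np.float64(0.2), 0.013), (np.float64(0.3), 0.067), (np.float64(0.4), 0.068), (np.float64(0.5), 0.026), (np.float64(0.6), 0.028)]
top 0.5 [(np.float64(0.2), 0.092), (np.float64(0.3), 0.067), (np.float64(0.4), 0.062), (np.float64(0.5), 0.031), (np.float64(0.6), 0.031)]
top 0.6 [(np.float64(0.2), 0.012), (np.float64(0.3), 0.004), (np.float64(0.4), 0.005), (np.float64(0.5), 0.033), (np.float64(0.6), 0.033)]
side 0.2 [(np.float64(0.2), 0.028), (np.float64(0.3), 0.039), (np.float64(0.4), 0.022), (np.float64(0.5), 0.456), (np.float64(0.6), 0.446)]
side 0.3 [(np.float64(0.2), 0.018), (np.float64(0.3), 0.039), (np.float64(0.4), 0.023), (np.float64(0.5), 0.027), (np.float64(0.6), 0.436)]
side 0.4 [(np.float64(0.2), 0.01), (np.float64(0.3), 0.064), (np.float64(0.4), 0.064), (np.float64(0.5), 0.024), (np.float64(0.6), 0.024)]
side 0.5 [(np.float64(0.2), 0.089), (np.float64(0.3), 0.065), (np.float64(0.4), 0.035), (np.float64(0.5), 0.03), (np.float64(0.6), 0.029)]
side 0.6 [(np.float64(0.2), 0.01), (np.float64(0.3), 0.001), (np.float64(0.4), 0.001), (np.float64(0.5), 0.03), (np.float64(0.6), 0.03)]
shift [0.3119 0.1303 0.    ] turn 0.9554 rows~ 8.1 7.6
```

Emit:
servo_tool --grip '[-1, -1, -1, -1, -1, -1, -1, -1, -1, -1]' --pt "0.039 0.0163 0" --pt "0.078 0.0326 0" --pt "0.117 0.0489 0" --pt "0.156 0.0652 0" --pt "0.195 0.0814 0" --pt "0.234 0.0977 0" --pt "0.273 0.114 0" --pt "0.312 0.1303 0" --pt "0.312 0.1303 0" --pt "0.312 0.1303 0" --turn '[0.12, 0.24, 0.36, 0.48, 0.6, 0.72, 0.84, 0.955, 0.955, 0.955]'

```text
time_s: 0.93
tcp_pos: [0.4987, 0.3809, 0.2261]
eef_rot: [180.0, -0.0, -77.5]
contact_force: [-0.7, 0.8, -0.0]
gripper_width: 0.0875
```

```bash
python3 - <<'E'
from g import *
s=r.get_state();print(s['tcp_pos'],s['eef_rot'],s['joints'].round(1))
go(.497,.383,.027,-77.3)
W=cloud('top',cap('top','top1')[1])
E
```

```text
[0.49866023 0.38086414 0.22608533] [ 1.79956101e+02 -3.67108220e-02 -7.75146081e+01] [ 55.2  16.2  -5.7  -0.  -68.2 -42.7]
shift [-0.0024  0.0012  0.1991] turn -0.0037 rows~ 4.8 0.0
```

View pics/top1.png

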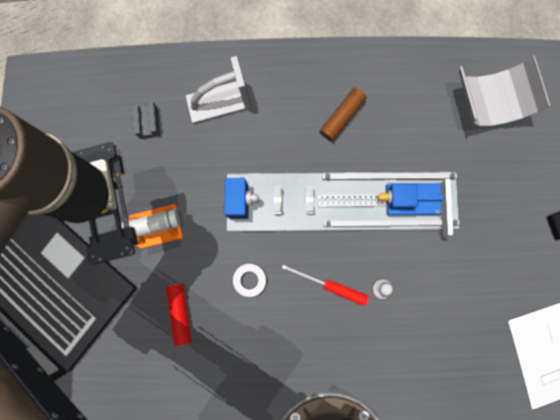

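The open gripper is over the roller at (150,222) in the top picture, clear of the laptop. Next I descend.

Emit:
servo_tool --grip '[-1, -1, -1, -1, -1, -1, -1, -1, -1, -1]' --pt "0 0 0.03" --pt "0 0 0.06" --pt "0 0 0.09" --pt "0 0 0.11" --pt "0 0 0.13" --pt "0 0 0.13" --pt "0 0 0.13" --pt "0 0 0.13" --pt "0 0 0.13" --pt "0 0 0.13" --turn '[0, 0, 0, 0, 0, 0, 0, 0, 0, 0]'

```text
time_s: 1.82
tcp_pos: [0.4975, 0.3842, 0.0982]
eef_rot: [-179.9, 0.1, -77.2]
contact_force: [0.1, -0.0, -0.6]
gripper_width: 0.0875
```

```bash
python3 - <<'E'
from g import *
s=r.get_state();print(s['tcp_pos'],s['eef_rot'],s['joints'].round(1))
go(.497,.383,.027,-77.3)
cap('side','side1')
E
```

```text
[0.49752429 0.38420523 0.09819144] [-1.79883968e+02  9.26634783e-02 -7.72438832e+01] [ 55.4  22.2 -14.8   0.  -52.8 -42.7]
shift [0.0011 0.0008 0.0712] turn 0.001 rows~ 1.7 0.0
```

View pics/side1.png

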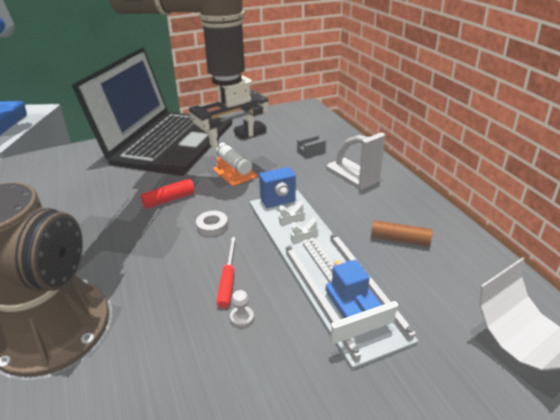

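The fingers straddle the roller's middle at (235,155). I descend and grip.

Emit:
servo_tool --grip '[-1, -1, -1, -1, -1, -1, -1, 1, 1, 1]' --pt "0.001 0 0.02" --pt "0.001 0 0.04" --pt "0.001 0 0.055" --pt "0.001 0 0.065" --pt "0.001 0 0.07" --pt "0.001 0 0.07" --pt "0.001 0 0.07" --pt "0.001 0 0.07" --pt "0.001 0 0.07" --pt "0.001 0 0.07" --turn '[0, 0, 0, 0, 0, 0, 0, 0, 0, 0]' --newtons 25

```text
time_s: 2.7
tcp_pos: [0.4977, 0.3827, 0.0274]
eef_rot: [-179.9, 0.1, -77.3]
contact_force: [1.3, 0.8, -0.6]
gripper_width: 0.073
```

Emit:
servo_tool --grip '[1, 1, 1, 1, 1, 1]' --pt "0 0 0" --pt "0 0 0" --pt "0 0 0" --pt "0 0 0" --pt "0 0 0" --pt "0 0 0" --turn '[0, 0, 0, 0, 0, 0]'

```text
time_s: 3.2
tcp_pos: [0.4968, 0.3821, 0.0265]
eef_rot: [179.9, -0.0, -77.3]
contact_force: [-4.0, 0.0, 1.4]
gripper_width: 0.0394
```

```bash
python3 - <<'E'
from g import *
s=r.get_state();print(s['tcp_pos'],s['eef_rot'],s['contact_force'],s['gripper_width'])
E
```

```text
[0.49678605 0.38209879 0.02650353] [ 1.79946872e+02 -1.38268750e-02 -7.72923837e+01] [-3.96166209  0.00598343  1.44882052] 0.039439977083577216
```

Gripped at 39.4 mm. I lift.

Emit:
servo_tool --grip '[1, 1, 1, 1, 1, 1, 1, 1, 1, 1]' --pt "0 0 -0.006" --pt "0 0 -0.015" --pt "0 0 -0.03" --pt "0 0 -0.05" --pt "0 0 -0.075" --pt "0 0 -0.1" --pt "0 0 -0.12" --pt "0 0 -0.13" --pt "0 0 -0.13" --pt "0 0 -0.13" --turn '[0, 0, 0, 0, 0, 0, 0, 0, 0, 0]'

```text
time_s: 4.03
tcp_pos: [0.4972, 0.3822, 0.1565]
eef_rot: [-180.0, 0.0, -77.3]
contact_force: [-0.8, 0.5, -3.5]
gripper_width: 0.0393
```

```bash
python3 - <<'E'
from g import *
from m import cyl
s=r.get_state();print(s['tcp_pos'],s['eef_rot'],s['contact_force'],s['gripper_width'])
d=cap('top','top2')[1]; d2=cap('side','side2')[1]
cyl(cloud('top',d),'top',[.4968,.3821],102.7,.175);cyl(cloud('side',d2),'side',[.4968,.3821],102.7,.175)
a=np.radians(89.3); o=np.array([.5445,.0021])+.0575*np.array([np.cos(a),np.sin(a)])+.0005*np.array([-np.sin(a),np.cos(a)])
print(o); go(*o,.157,-90.7)
E
```

```text
[0.49715952 0.38219838 0.1565321 ] [-1.79991253e+02  4.00188779e-02 -7.72978967e+01] [-0.76822827  0.47873024 -3.51773851] 0.03930625816522463
top 488 centre [0.5013 0.3667] len 0.0955 yaw 102.47 z 0.1745 res 0.001
side 307 centre [0.5018 0.3642] len 0.0944 yaw 98.54 z 0.1734 res 0.0016
[0.54470251 0.05960182]
shift [ 0.3247  0.0239 -0.0021] turn 0.2339 rows~ 7.8 1.9
```

View pics/side2.png

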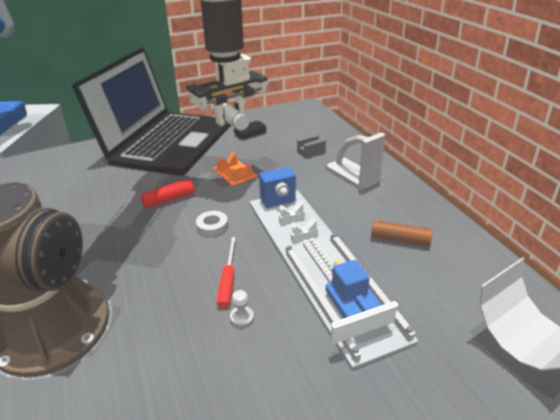

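The roller is held level at (240,115) in the side view, centred in the grasp to about 1.5 mm. I carry it to above the cradle.

Emit:
servo_tool --grip '[1, 1, 1, 1, 1, 1, 1, 1, 1, 1]' --pt "0.02 0.0015 0" --pt "0.055 0.004 0" --pt "0.095 0.007 0" --pt "0.135 0.01 0" --pt "0.175 0.013 0" --pt "0.215 0.016 0" --pt "0.255 0.019 0" --pt "0.29 0.0215 0" --pt "0.315 0.023 0" --pt "0.3247 0.0239 -0.002" --turn '[0.02, 0.05, 0.08, 0.11, 0.14, 0.17, 0.2, 0.22, 0.23, 0.234]'

```text
time_s: 4.97
tcp_pos: [0.5443, 0.0565, 0.1568]
eef_rot: [179.8, -0.1, -90.9]
contact_force: [-0.1, -0.2, -2.4]
gripper_width: 0.0396
```

Emit:
servo_tool --grip '[1, 1, 1, 1, 1, 1]' --pt "0 0 0.02" --pt "0 0 0.05" --pt "0 0 0.06" --pt "0 0 0.065" --pt "0 0 0.065" --pt "0 0 0.065" --turn '[0, 0, 0, 0, 0, 0]'

```text
time_s: 5.47
tcp_pos: [0.5459, 0.0607, 0.094]
eef_rot: [-180.0, -0.0, -90.6]
contact_force: [0.7, -1.2, -1.3]
gripper_width: 0.0393
```

```bash
python3 - <<'E'
from g import *
from m import bedcoords
s=r.get_state();print(s['tcp_pos'],s['eef_rot'],s['contact_force'],s['gripper_width'])
go(.5447,.0596,.0445,-90.7)
p,d=cap('top','top3'); p2,d2=cap('side','side3')
for n,dd in(('top',d),('side',d2)):
    P=cloud(n,dd).reshape(-1,3);P=P[np.isfinite(P).all(1)];B=bedcoords(P)
    B=B[(abs(B[:,1])<.03)&(B[:,2]>.105)&(B[:,2]<.14)&(B[:,0]<.2)&(B[:,0]>-.1)]
    print(n,len(B),np.percentile(B[:,0],[0,1,99,100]).round(4))
    for lo,hi in((-.01,.015),(.1,.125)):
        k=B[(B[:,0]>lo)&(B[:,0]<hi)]
        if len(k)>5: print('  ',len(k),'zmax',np.percentile(k[:,2],98).round(4),'y',np.percentile(k[:,1],[1,99]).round(4))
cv2.imwrite('pics/c3.png',np.hstack([cv2.resize(p[140:260,200:360],None,fx=2.5,fy=2.5),cv2.resize(p2[100:260,200:360],(400,300))]))
E
```

```text
[0.54594845 0.06070403 0.09402183] [-1.79990721e+02 -2.11685733e-02 -9.06343038e+01] [ 0.71882035 -1.19734642 -1.27472079] 0.03934888291423612
shift [0.0011 0.0012 0.0495] turn 0.0011 rows~ 1.2 0.0
top 315 [-0.004  -0.0037  0.1246  0.1257]
   178 zmax 0.135 y [-0.0186  0.0196]
   87 zmax 0.1323 y [0.0049 0.0201]
side 727 [-0.0068 -0.0057  0.0796  0.0885]
   278 zmax 0.1321 y [-0.0181  0.0197]
```

View pics/c3.png

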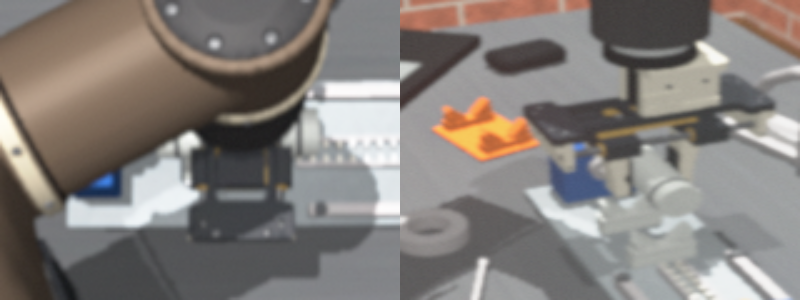

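The roller hangs over the cradle at bed x -4 to 125 mm, on the centre line to about 0.5 mm and clear of both anvils. I lower it slowly.

Emit:
servo_tool --grip '[1, 1, 1, 1, 1, 1, 1, 1, 1, 1]' --pt "0.001 0.001 0.01" --pt "0.002 0.001 0.02" --pt "0.003 0.001 0.03" --pt "0.003 0.001 0.037" --pt "0.003 0.001 0.042" --pt "0.003 0.001 0.045" --pt "0.003 0.001 0.047" --pt "0.003 0.001 0.0485" --pt "0.003 0.001 0.05" --pt "0.003 0.001 0.05" --turn '[0, 0, 0, 0, 0, 0, 0, 0, 0, 0]'

```text
time_s: 6.4
tcp_pos: [0.5447, 0.0574, 0.0436]
eef_rot: [-180.0, 0.0, -90.7]
contact_force: [0.6, 0.2, -1.8]
gripper_width: 0.0395
```

```bash
python3 - <<'E'
from g import *
s=r.get_state();print(s['tcp_pos'],s['eef_rot'],s['contact_force'],s['moment'],s['gripper_width'])
E
```

```text
[0.54472944 0.05740739 0.04361234] [-1.79975516e+02  7.66938927e-03 -9.06827959e+01] [ 0.59306476  0.22433951 -1.84416944] [ 0.112721   -0.09250094  0.01008382] 0.03945407593283874
```

Emit:
servo_tool --grip '[1, 1, 1, 1]' --pt "0 0 0.0005" --pt "0 0 0.001" --pt "0 0 0.0013" --pt "0 0 0.0013" --turn '[0, 0, 0, 0]'

```text
time_s: 6.73
tcp_pos: [0.5453, 0.0575, 0.0428]
eef_rot: [-179.9, 0.0, -90.7]
contact_force: [0.7, -0.2, 0.9]
gripper_width: 0.0394
```

Contact felt (Fz rose from -1.8 to +0.9 N). I open the gripper gently.

Emit:
servo_tool --grip '[0.1, 0.05, 0, 0, -0.3, -0.6, -0.8, -0.8, -0.8, -0.8]' --pt "0 0 0" --pt "0 0 0" --pt "0 0 0" --pt "0 0 0" --pt "0 0 0" --pt "0 0 0" --pt "0 0 0" --pt "0 0 0" --pt "0 0 0" --pt "0 0 0" --turn '[0, 0, 0, 0, 0, 0, 0, 0, 0, 0]'

```text
time_s: 7.57
tcp_pos: [0.5444, 0.0573, 0.0422]
eef_rot: [180.0, -0.0, -90.7]
contact_force: [0.5, -0.5, 0.5]
gripper_width: 0.0768
```

Emit:
servo_tool --grip '[-0.8, -0.8, -0.8, -0.8, -0.8, -0.8, -0.8, -0.8, -0.8, -0.8]' --pt "0 0 -0.01" --pt "0 0 -0.025" --pt "0 0 -0.045" --pt "0 0 -0.07" --pt "0 0 -0.095" --pt "0 0 -0.12" --pt "0 0 -0.13" --pt "0 0 -0.13" --pt "0 0 -0.13" --pt "0 0 -0.13" --turn '[0, 0, 0, 0, 0, 0, 0, 0, 0, 0]'

```text
time_s: 8.4
tcp_pos: [0.5438, 0.0571, 0.1716]
eef_rot: [179.9, -0.0, -90.7]
contact_force: [-0.5, -0.2, -0.5]
gripper_width: 0.0788
```

```bash
python3 - <<'E'
from g import *
s=r.get_state();print(s['tcp_pos'],s['eef_rot'],s['contact_force'],s['joints'].round(1))
p,d=cap('top','top4'); p2,d2=cap('side','side4')
a=np.radians(89.3); ax=np.array([np.cos(a),np.sin(a)]); n=np.array([-ax[1],ax[0]])
o=np.array([.5445,.0021])-.33*ax+.0005*n
print(o); go(*o,.172,-0.7); go(*o,.172,179.3)
E
```

```text
[0.54380593 0.05713289 0.17158637] [ 1.79932409e+02 -1.01532775e-02 -9.07017749e+01] [-0.45701696 -0.20243609 -0.51958705] [ 26.5  11.1 -20.   -0.  -59.  -27.2]
[ 0.53996843 -0.32786926]
shift [ 0.3849 -0.0009 -0.0008] turn -1.5707 rows~ 9.2 12.6
shift [ 0.3849 -0.0009 -0.0008] turn 1.5708 rows~ 9.2 12.6
```

View pics/side4.png

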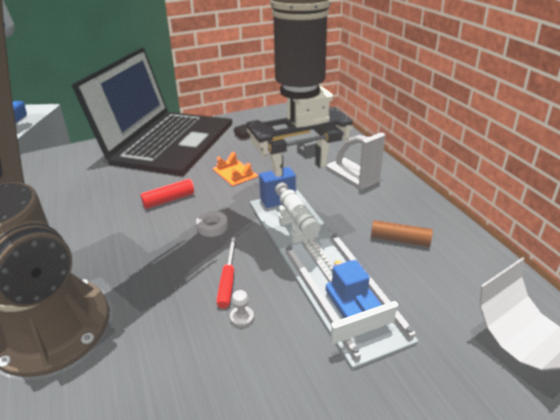

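The roller lies in the cradle in line with the bed, at (298,212) in the side view. I close the fingers and go behind the push plate, turned so the narrow finger back does the pushing.

Emit:
servo_tool --grip '[1, 1, 1, 1, 1, 1, 1, 1, 1, 1]' --pt "0.03 0 0" --pt "0.065 0 0" --pt "0.1 0 0" --pt "0.135 0 0" --pt "0.17 0 0" --pt "0.205 0 0" --pt "0.24 0 0" --pt "0.275 0 0" --pt "0.31 0 0" --pt "0.34 0 0" --turn '[0.12, 0.24, 0.36, 0.48, 0.6, 0.72, 0.84, 0.96, 1.08, 1.2]'

```text
time_s: 9.33
tcp_pos: [0.5395, -0.2847, 0.171]
eef_rot: [179.9, -0.1, -159.8]
contact_force: [1.3, 0.8, -1.1]
gripper_width: 0.0175
```

```bash
python3 - <<'E'
from g import *
a=np.radians(89.3); ax=np.array([np.cos(a),np.sin(a)]); n=np.array([-ax[1],ax[0]])
o=np.array([.5445,.0021])-.33*ax+.0005*n
go(*o,.13,179.3)
from m import cyl
cyl(cloud('top',np.load('pics/top4_d.npy')),'top',[.5447,.0575],89.3,.062)
cyl(cloud('side',np.load('pics/side4_d.npy')),'side',[.5447,.0575],89.3,.062)
E
```

```text
shift [ 0.0145 -0.0406  0.041 ] turn 0.3646 rows~ 1.4 2.9
top 608 centre [0.5454 0.0597] len 0.128 yaw 89.13 z 0.0607 res 0.0011
side 634 centre [0.5451 0.0582] len 0.132 yaw 89.29 z 0.0593 res 0.0007
```

Emit:
servo_tool --grip '[1, 1, 1, 1, 1, 1, 1, 1]' --pt "0.005 -0.013 0" --pt "0.01 -0.027 0.01" --pt "0.0145 -0.0406 0.025" --pt "0.0145 -0.0406 0.041" --pt "0.0145 -0.0406 0.041" --pt "0.0145 -0.0406 0.041" --pt "0.0145 -0.0406 0.041" --pt "0.0145 -0.0406 0.041" --turn '[0.1, 0.2, 0.3, 0.3646, 0.3646, 0.3646, 0.3646, 0.3646]'

```text
time_s: 10.0
tcp_pos: [0.5418, -0.3256, 0.1322]
eef_rot: [-180.0, 0.1, 179.8]
contact_force: [0.8, 0.8, 0.6]
gripper_width: 0.0007
```

```bash
python3 - <<'E'
from g import *
from m import bedcoords
s=r.get_state();print(s['tcp_pos'],s['eef_rot'],s['contact_force'],s['joints'].round(1),s['gripper_width'])
print(bedcoords(np.array([s['tcp_pos']])))
go(.5407,-.328,.05,179.3)
p,d=cap('top','top5'); p2,d2=cap('side','side5')
cv2.imwrite('pics/c5.png',np.hstack([cv2.resize(p[140:260,380:540],None,fx=2.5,fy=2.5),cv2.resize(p2[200:380,260:500],(400,300))]))
E
```

```text
[ 0.5417541  -0.32555365  0.13222963] [-1.79967934e+02  6.16026463e-02  1.79811399e+02] [0.78332845 0.75895955 0.6247538 ] [-13.3  20.7 -12.2   0.  -57.1 -76.9] 0.0006809714242195163
[[-0.32766274 -0.00125725  0.13222963]]
shift [ 0.001  -0.0024  0.0822] turn 0.0089 rows~ 2.0 0.1
```

View pics/c5.png

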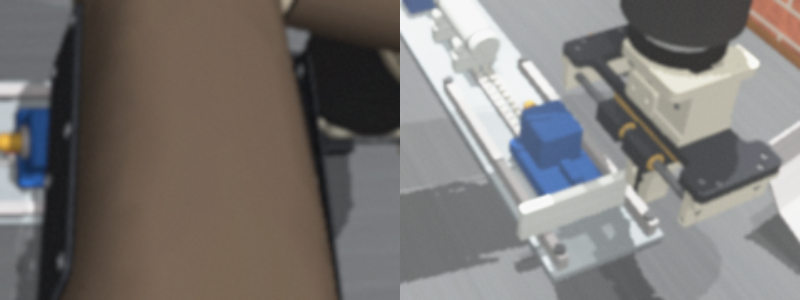

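Fingers are shut, behind the plate and on the centre line. The side crop shows a clear gap to the plate (plate at crop (570,205)). I descend to push height.

Emit:
servo_tool --grip '[1, 1, 1, 1, 1, 1, 1, 1]' --pt "0.0005 -0.001 0.03" --pt "0.001 -0.001 0.055" --pt "0.001 -0.001 0.07" --pt "0.001 -0.001 0.08" --pt "0.001 -0.001 0.082" --pt "0.001 -0.001 0.082" --pt "0.001 -0.001 0.082" --pt "0.001 -0.001 0.082" --turn '[0.005, 0.009, 0.009, 0.009, 0.009, 0.009, 0.009, 0.009]'

```text
time_s: 10.77
tcp_pos: [0.5411, -0.327, 0.0507]
eef_rot: [-180.0, 0.1, 179.2]
contact_force: [-0.1, 0.1, -0.1]
gripper_width: 0.0005
```

```bash
python3 - <<'E'
from g import *
from m import bedcoords
s=r.get_state();print(s['tcp_pos'],s['eef_rot'],s['contact_force'])
print(bedcoords(np.array([s['tcp_pos']])))
go(.541,-.296,.05,179.3)
p2,d2=cap('side','side6')
cv2.imwrite('pics/c6.png',cv2.resize(p2[200:380,260:500],(800,600)))
E
```

```text
[ 0.54106432 -0.32704288  0.05071531] [-1.79956487e+02  1.24612774e-01  1.79175594e+02] [-0.14287095  0.05969208 -0.0956707 ]
[[-0.32916029 -0.00058572  0.05071531]]
shift [0.0005 0.031  0.0007] turn -0.0022 rows~ 0.7 0.0
```

View pics/c6.png

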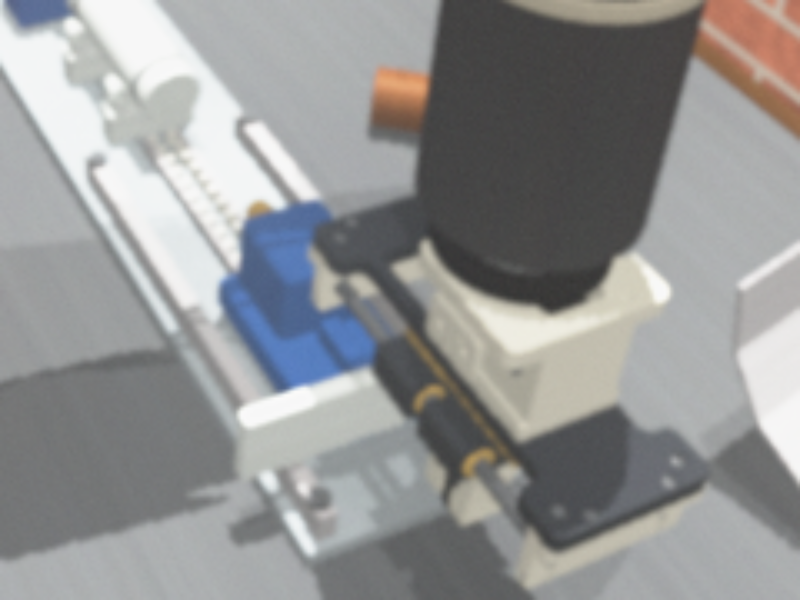

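```bash
python3 - <<'E'
from h import *
d=np.load('pics/side6_d.npy'); W=cloud('side',d)
for v in range(276,300,3): print(v,[tuple(W[v,u].round(3)) for u in (355,358,361)])
E
```

```text
276 [(np.float64(0.502), np.float64(-0.24), np.float64(0.148)), (np.float64(0.502), np.float64(-0.249), np.float64(0.155)), (np.float64(0.504), np.float64(-0.254), np.float64(0.159))]
279 [(np.float64(0.503), np.float64(-0.24), np.float64(0.141)), (np.float64(0.502), np.float64(-0.25), np.float64(0.15)), (np.float64(0.503), np.float64(-0.255), np.float64(0.154))]
282 [(np.float64(0.502), np.float64(-0.242), np.float64(0.137)), (np.float64(0.506), np.float64(-0.245), np.float64(0.138)), (np.float64(0.503), np.float64(-0.256), np.float64(0.149))]
285 [(np.float64(0.503), np.float64(-0.241), np.float64(0.129)), (np.float64(0.506), np.float64(-0.245), np.float64(0.131)), (np.float64(0.51), np.float64(-0.248), np.float64(0.133))]
288 [(np.float64(0.503), np.float64(-0.243), np.float64(0.124)), (np.float64(0.507), np.float64(-0.246), np.float64(0.125)), (np.float64(0.512), np.float64(-0.246), np.float64(0.123))]
291 [(np.float64(0.503), np.float64(-0.244), np.float64(0.118)), (np.float64(0.508), np.float64(-0.245), np.float64(0.117)), (np.float64(0.513), np.float64(-0.246), np.float64(0.116))]
294 [(np.float64(0.538), np.float64(-0.194), np.float64(0.049)), (np.float64(0.545), np.float64(-0.194), np.float64(0.047)), (np.float64(0.551), np.float64(-0.194), np.float64(0.044))]
297 [(np.float64(0.538), np.float64(-0.196), np.float64(0.044)), (np.float64(0.538), np.float64(-0.205), np.float64(0.052)), (np.float64(0.543), np.float64(-0.206), np.float64(0.051))]
```

The bracket's underside is at z 0.116 against 0.084 for the tailstock, so it clears. I approach the plate slowly.

Emit:
servo_tool --grip '[1, 1, 1, 1, 1, 1, 1, 1, 1, 1]' --pt "0.0005 0.008 0" --pt "0.0005 0.018 0" --pt "0.0005 0.026 0" --pt "0.0005 0.03 0" --pt "0.0005 0.032 0" --pt "0.0005 0.034 0" --pt "0.0005 0.036 0" --pt "0.0005 0.038 0" --pt "0.0005 0.04 0" --pt "0.0005 0.042 0" --turn '[-0.002, -0.002, -0.002, -0.002, -0.002, -0.002, -0.002, -0.002, -0.002, -0.002]'

```text
time_s: 11.65
tcp_pos: [0.5402, -0.2851, 0.0493]
eef_rot: [-180.0, 0.0, 179.3]
contact_force: [-1.1, -11.2, -1.3]
gripper_width: 0.0008
```

```bash
cat > st.py <<'E'
from g import *
from m import bedcoords
s=r.get_state();print(s['time_s'],s['tcp_pos'],s['eef_rot'],'F',s['contact_force'].round(2),'M',s['moment'].round(3))
print('bed',bedcoords(np.array([s['tcp_pos']])).round(4))
E
python3 st.py
```

```text
11.65 [ 0.54024274 -0.28512977  0.04931887] [-1.79966325e+02  1.15295695e-03  1.79266681e+02] F [ -1.1  -11.18  -1.31] M [-3.251  0.154  0.013]
bed [[-0.2873  0.0007  0.0493]]
```

In contact: about 11 N with almost no z moment, so the push is centred. I continue along the line.

Emit:
servo_tool --grip '[1, 1, 1, 1, 1, 1, 1, 1, 1, 1]' --pt "-0.0003 0.002 0" --pt "-0.0003 0.005 0" --pt "-0.0003 0.009 0" --pt "-0.0003 0.013 0" --pt "-0.0003 0.017 0" --pt "-0.0003 0.021 0" --pt "-0.0003 0.025 0" --pt "-0.0003 0.029 0" --pt "-0.0003 0.032 0" --pt "-0.0003 0.034 0" --turn '[0, 0, 0, 0, 0, 0, 0, 0, 0, 0]'

```text
time_s: 12.48
tcp_pos: [0.5407, -0.252, 0.0494]
eef_rot: [-179.9, -0.0, 179.3]
contact_force: [-0.2, -9.1, -1.6]
gripper_width: 0.0004
```

```bash
python3 st.py; python3 - <<'E'
from h import *
from m import bedcoords
p,d=cap('side','side7');P=cloud('side',d).reshape(-1,3);P=P[np.isfinite(P).all(1)];B=bedcoords(P)
pc=lambda a,q: np.percentile(a,q).round(4) if len(a)>5 else None
k=B[(B[:,2]>.06)&(B[:,2]<.086)&(B[:,0]<-.18)&(B[:,0]>-.3)&(B[:,1]>.03)&(B[:,1]<.09)]
print('plate x',pc(k[:,0],[2,50,98]),np.polyfit(k[:,1],k[:,0],1))
an=B[(B[:,2]>.05)&(B[:,2]<.075)&(B[:,0]<-.03)&(B[:,0]>-.14)&(abs(B[:,1])<.012)];print(' tip xmax',pc(an[:,0],[95,98,100]))
cv2.imwrite('pics/c7.png',cv2.resize(p[160:370,240:520],(800,600)))
E
```

```text
12.4833 [ 0.54071017 -0.25203263  0.04935336] [-1.79911978e+02 -1.84297079e-02  1.79258635e+02] F [-0.16 -9.13 -1.57] M [-3.185  0.041  0.076]
bed [[-0.2542  0.0007  0.0494]]
plate x [-0.2374 -0.2352 -0.2271] [ 0.00271255 -0.23416522]
 tip xmax [-0.0858 -0.0843 -0.0834]
```

View pics/c7.png

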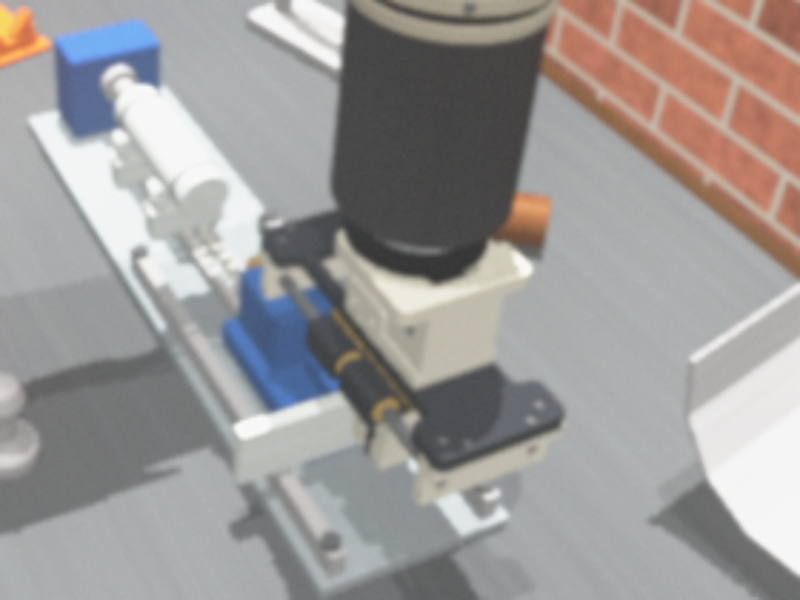

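The tailstock slides square (plate tilt 0.003). The tip is about 74 mm short of the roller. I advance 60 mm.

Emit:
servo_tool --grip '[1, 1, 1, 1, 1, 1, 1, 1, 1, 1]' --pt "-0.0003 0.003 0" --pt "-0.0003 0.009 0" --pt "-0.0003 0.016 0" --pt "-0.0003 0.024 0" --pt "-0.0003 0.032 0" --pt "-0.0003 0.04 0" --pt "-0.0003 0.048 0" --pt "-0.0003 0.054 0" --pt "-0.0003 0.058 0" --pt "-0.0003 0.06 0" --turn '[0, 0, 0, 0, 0, 0, 0, 0, 0, 0]'

```text
time_s: 13.37
tcp_pos: [0.5415, -0.1917, 0.0493]
eef_rot: [-179.9, -0.0, 179.3]
contact_force: [-0.8, -9.8, -1.4]
gripper_width: 0.0005
```

```bash
python3 st.py; python3 - <<'E'
from h import *
from m import bedcoords
p,d=cap('side','side8');P=cloud('side',d).reshape(-1,3);P=P[np.isfinite(P).all(1)];B=bedcoords(P)
pc=lambda a,q: np.percentile(a,q).round(4) if len(a)>5 else None
k=B[(B[:,2]>.06)&(B[:,2]<.086)&(B[:,0]<-.12)&(B[:,0]>-.25)&(B[:,1]>.03)&(B[:,1]<.09)]
print('plate x',pc(k[:,0],[2,50,98]),np.polyfit(k[:,1],k[:,0],1))
k=B[(B[:,2]>.05)&(B[:,2]<.085)&(B[:,0]<.16)&(B[:,0]>-.012)&(abs(B[:,1])<.02)];print(' roller x',pc(k[:,0],[0,1,2]))
cv2.imwrite('pics/c8.png',cv2.resize(p[140:320,220:460],(800,600)))
E
```

```text
13.3667 [ 0.54153763 -0.19172205  0.04931508] [-1.79919512e+02 -4.86186155e-02  1.79272390e+02] F [-0.79 -9.76 -1.38] M [-3.201  0.117 -0.02 ]
bed [[-0.1938  0.0006  0.0493]]
plate x [-0.1768 -0.1745 -0.1668] [ 0.01019892 -0.17411145]
 roller x [-0.01   -0.0089 -0.0086]
```

View pics/c8.png

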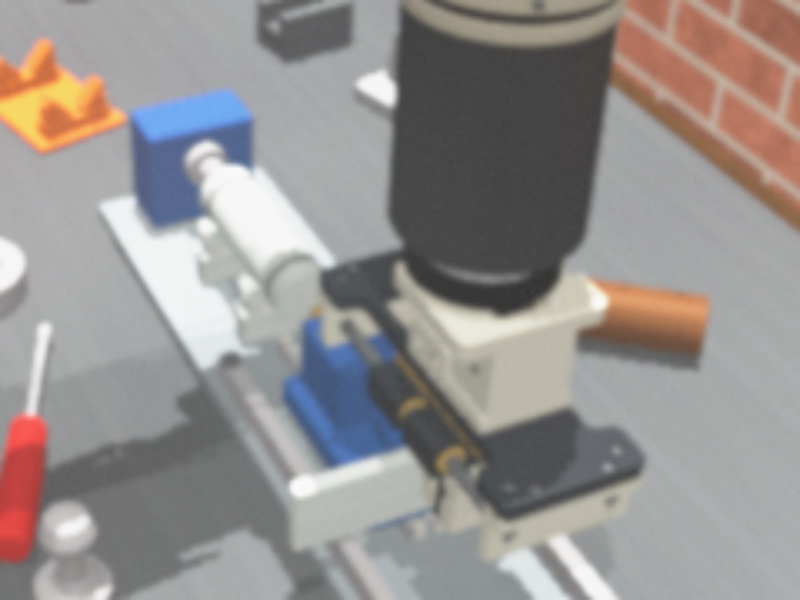

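The tip is about 13 mm short of the roller's end and the roller has not moved. From here I take fine steps and watch the force.

Emit:
servo_tool --grip '[1, 1, 1, 1, 1, 1, 1, 1]' --pt "0 0.0015 0" --pt "0 0.003 0" --pt "0 0.0045 0" --pt "0 0.006 0" --pt "0 0.0075 0" --pt "0 0.009 0" --pt "0 0.01 0" --pt "0 0.011 0" --turn '[0, 0, 0, 0, 0, 0, 0, 0]'

```text
time_s: 14.08
tcp_pos: [0.5417, -0.1812, 0.0493]
eef_rot: [-179.9, -0.0, 179.2]
contact_force: [-0.7, -8.5, -0.7]
gripper_width: 0.0003
```

Emit:
servo_tool --grip '[1, 1, 1, 1, 1]' --pt "0 0.001 0" --pt "0 0.002 0" --pt "0 0.003 0" --pt "0 0.004 0" --pt "0 0.005 0" --turn '[0, 0, 0, 0, 0]'

```text
time_s: 14.5
tcp_pos: [0.5417, -0.1764, 0.0493]
eef_rot: [-179.9, -0.1, 179.3]
contact_force: [-0.2, -10.4, -0.9]
gripper_width: 0.0002
```

```bash
python3 st.py
```

```text
14.5 [ 0.54171622 -0.17641925  0.04930756] [-1.79899519e+02 -5.53667687e-02  1.79251163e+02] F [ -0.25 -10.42  -0.93] M [-3.761 -0.039  0.028]
bed [[-0.1785  0.0006  0.0493]]
```

Emit:
servo_tool --grip '[1, 1, 1, 1, 1, 1]' --pt "0 0.001 0" --pt "0 0.002 0" --pt "0 0.003 0" --pt "0 0.004 0" --pt "0 0.005 0" --pt "0 0.006 0" --turn '[0, 0, 0, 0, 0, 0]'

```text
time_s: 15.0
tcp_pos: [0.5418, -0.1705, 0.0493]
eef_rot: [-179.9, -0.1, 179.2]
contact_force: [-0.5, -11.2, -1.0]
gripper_width: 0.0006
```

```bash
python3 st.py; python3 - <<'E'
from h import *
from m import bedcoords
p,d=cap('side','side9');P=cloud('side',d).reshape(-1,3);P=P[np.isfinite(P).all(1)];B=bedcoords(P)
pc=lambda a,q: np.percentile(a,q).round(4) if len(a)>5 else None
k=B[(B[:,2]>.06)&(B[:,2]<.086)&(B[:,0]<-.12)&(B[:,0]>-.25)&(B[:,1]>.03)&(B[:,1]<.09)]
print('plate x',pc(k[:,0],[2,50,98]),np.polyfit(k[:,1],k[:,0],1))
k=B[(B[:,2]>.069)&(B[:,2]<.09)&(B[:,0]<.16)&(B[:,0]>-.013)&(abs(B[:,1])<.015)];print(' roller x',pc(k[:,0],[0,1,2]))
cv2.imwrite('pics/c9.png',cv2.resize(p[150:270,240:400],(800,600)))
E
```

```text
15.0 [ 0.54181379 -0.1704758   0.04929831] [-1.79897721e+02 -5.34436123e-02  1.79246317e+02] F [ -0.5  -11.18  -1.04] M [-3.768 -0.126 -0.036]
bed [[-0.1726  0.0006  0.0493]]
plate x [-0.1557 -0.1536 -0.1456] [ 0.00803889 -0.15313515]
 roller x [-0.0034 -0.0014 -0.0004]
```

View pics/c9.png

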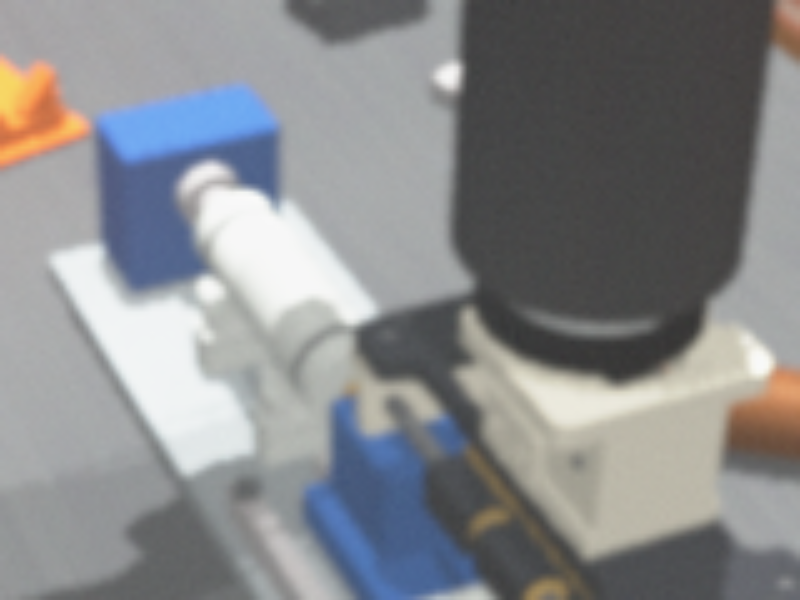

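The tip pushes the roller at about 1.8 N (the moment stepped -3.20 → -3.76) and its rear end has moved. The anvil gap is about 10 mm. I continue in 1 mm steps.

Emit:
servo_tool --grip '[1, 1, 1, 1, 1]' --pt "0 0.001 0" --pt "0 0.002 0" --pt "0 0.003 0" --pt "0 0.004 0" --pt "0 0.005 0" --turn '[0, 0, 0, 0, 0]'

```text
time_s: 15.47
tcp_pos: [0.5419, -0.1655, 0.0493]
eef_rot: [-179.9, -0.1, 179.2]
contact_force: [0.2, -10.9, -1.4]
gripper_width: 0.0003
```

```bash
python3 st.py
```

```text
15.4667 [ 0.54185737 -0.16549137  0.04929279] [-1.79897922e+02 -5.48549097e-02  1.79246645e+02] F [  0.16 -10.91  -1.45] M [-3.735 -0.135  0.01 ]
bed [[-0.1676  0.0006  0.0493]]
```

Emit:
servo_tool --grip '[1, 1, 1]' --pt "0 0.001 0" --pt "0 0.002 0" --pt "0 0.003 0" --turn '[0, 0, 0]'

```text
time_s: 15.72
tcp_pos: [0.5419, -0.1625, 0.0493]
eef_rot: [-179.9, -0.0, 179.2]
contact_force: [0.6, -11.0, -0.6]
gripper_width: 0.0002
```

```bash
python3 st.py
```

```text
15.7167 [ 0.54194847 -0.16247381  0.04931963] [-1.79898966e+02 -4.99050274e-02  1.79244114e+02] F [  0.56 -11.01  -0.59] M [-3.753 -0.175 -0.005]
bed [[-0.1646  0.0005  0.0493]]
```

Still just sliding. Next comes another 3 mm, then steps of 2 mm or less.

Emit:
servo_tool --grip '[1, 1, 1]' --pt "0 0.001 0" --pt "0 0.002 0" --pt "0 0.003 0" --turn '[0, 0, 0]'

```text
time_s: 15.97
tcp_pos: [0.5419, -0.1595, 0.0493]
eef_rot: [-179.9, -0.1, 179.2]
contact_force: [0.4, -12.5, -1.4]
gripper_width: 0.0004
```

```bash
python3 st.py
```

```text
15.9667 [ 0.54193775 -0.15954706  0.04928245] [-1.79893198e+02 -5.68807916e-02  1.79243565e+02] F [  0.4  -12.54  -1.43] M [-4.106 -0.232  0.009]
bed [[-0.1617  0.0006  0.0493]]
```

Emit:
servo_tool --grip '[1, 1, 1]' --pt "0 0.001 0" --pt "0 0.002 0" --pt "0 0.002 0" --turn '[0, 0, 0]'

```text
time_s: 16.22
tcp_pos: [0.542, -0.1576, 0.0493]
eef_rot: [-179.9, -0.1, 179.3]
contact_force: [0.2, -10.8, -1.7]
gripper_width: 0.0006
```

```bash
python3 st.py
```

```text
16.2167 [ 0.54198636 -0.15761405  0.04930262] [-1.79885003e+02 -5.54949578e-02  1.79251440e+02] F [  0.16 -10.79  -1.65] M [-4.016e+00 -2.150e-01  4.000e-03]
bed [[-0.1597  0.0006  0.0493]]
```

The force rose past the sliding level (moment -4.11), so the roller met the anvil near TCP y = -0.161. By that estimate the tip is now about 3.5 mm in. I push on 2 mm.

Emit:
servo_tool --grip '[1, 1]' --pt "0 0.001 0" --pt "0 0.002 0" --turn '[0, 0]'

```text
time_s: 16.38
tcp_pos: [0.542, -0.1559, 0.0493]
eef_rot: [-179.9, -0.1, 179.2]
contact_force: [0.5, -13.6, -2.3]
gripper_width: 0.0005
```

```bash
python3 st.py
```

```text
16.3833 [ 0.54197557 -0.15592153  0.04929961] [-1.79871188e+02 -6.06974915e-02  1.79240333e+02] F [  0.52 -13.64  -2.35] M [-4.974e+00 -3.230e-01  1.000e-03]
bed [[-0.158   0.0006  0.0493]]
```

The tip force is about 5.3 N, i.e. about 5.4 mm in, and two estimates agree: half way. I back off straight.

Emit:
servo_tool --grip '[1, 1, 1, 1, 1, 1, 1, 1, 1, 1]' --pt "0 -0.002 0" --pt "0 -0.006 0" --pt "0 -0.014 0" --pt "0 -0.025 0" --pt "0 -0.035 0" --pt "0 -0.035 -0.03" --pt "0 -0.035 -0.065" --pt "0 -0.06 -0.1" --pt "0 -0.1 -0.12" --pt "0 -0.14 -0.12" --turn '[0, 0, 0, 0, 0, 0, 0, 0, 0, 0]'

```text
time_s: 17.22
tcp_pos: [0.5433, -0.2935, 0.1751]
eef_rot: [-179.9, 0.5, 179.4]
contact_force: [2.4, -0.1, 0.5]
gripper_width: 0.0005
```

Emit:
servo_tool --grip '[1, 1, 1, 1, 1, 1]' --pt "0 -0.03 0" --pt "0 -0.06 0" --pt "0 -0.09 0" --pt "0 -0.1 0" --pt "0 -0.1 0" --pt "0 -0.1 0" --turn '[0, 0, 0, 0, 0, 0]'

```text
time_s: 17.72
tcp_pos: [0.5387, -0.3925, 0.1685]
eef_rot: [180.0, -0.0, 179.1]
contact_force: [-0.9, 0.3, -0.4]
gripper_width: 0.0005
```

```bash
python3 st.py; python3 - <<'E'
from m import *
pc=lambda a,q: np.percentile(a,q).round(4) if len(a)>5 else None
I=[]
for n in('top','side'):
    p,d=cap(n,n+'10'); W=cloud(n,d); I.append(p)
    cyl(W,n,[.5455,.075],89.3,.062)
    P=W.reshape(-1,3);P=P[np.isfinite(P).all(1)];B=bedcoords(P)
    k=B[(B[:,2]>.06)&(B[:,2]<.086)&(B[:,0]<-.1)&(B[:,0]>-.22)&(abs(B[:,1]-.025)<.065)]
    k=k[k[:,0]<-.117]
    print('plate x',pc(k[:,0],[2,50,98]),pc(k[:,1],[1,99]))
    k=k[k[:,2]>.0745]; print('tilt',np.polyfit(k[:,1],k[:,0],1))
    k=B[(B[:,2]>.077)&(B[:,2]<.09)&(B[:,0]>-.1)&(B[:,0]<.01)&(abs(B[:,1])<.04)];print(' blk x',pc(k[:,0],[1,99]),'y',pc(k[:,1],[1,99]))
cv2.imwrite('pics/c10.png',np.hstack([cv2.resize(I[0][150:270,210:370],(400,300)),cv2.resize(I[1][150:330,240:480],(400,300))]))
E
```

```text
17.7167 [ 0.5387005  -0.39254441  0.16853374] [ 1.79968501e+02 -4.34877183e-02  1.79149339e+02] F [-0.91  0.3  -0.42] M [ 0.033 -0.152 -0.055]
bed [[-0.3947  0.001   0.1685]]
top 1059 centre [0.5454 0.0748] len 0.1786 yaw 89.15 z 0.0607 res 0.001
plate x [-0.139  -0.1332 -0.1289] [-0.0326  0.0833]
tilt [-0.00446213 -0.13396485]
 blk x [-0.0672 -0.0128] y [-0.0247  0.0246]
side 592 centre [0.5454 0.0752] len 0.1791 yaw 89.08 z 0.0594 res 0.0006
plate x [-0.1421 -0.1393 -0.132 ] [-0.0315  0.0856]
tilt [-0.01013234 -0.13673856]
 blk x [-0.0688  0.009 ] y [-0.0229  0.0252]
```

View pics/c10.png

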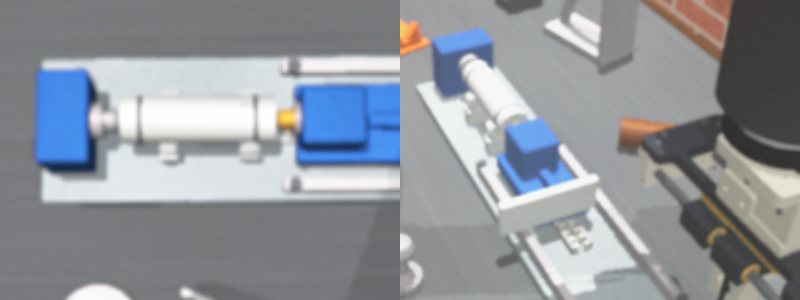

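View pics/top10.png

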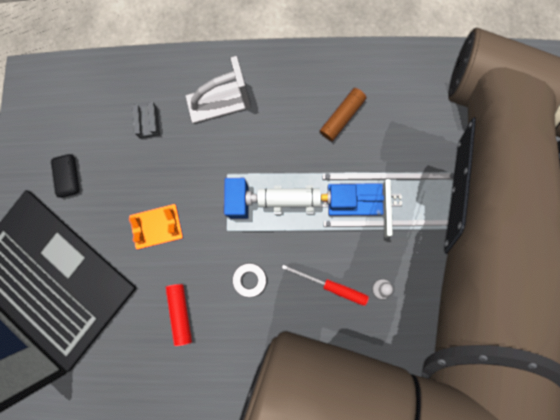

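The pictures show the roller seated between the anvil (248,198) and the brass tip (325,198). The tailstock is square (tilt 0.01 rad or less), and the ring (249,280) and stud (383,289) are where they were. I hand the job in.

```bash
python3 -c "
from h import *
print(order.close_job())"
```

```text
the job is handed in; nothing more can be done
None
```

I laid the aluminium roller in the V cradle and pushed the tailstock along its centre line until its tip held the roller against the fixed anvil. The job is handed in at about 18 s of the 67 s allowed, and no verdict was reported.

- **Contact:** the roller met the tip at about 1.8 N, slid until it felt the anvil, and ended with an estimated tip force of about 5.3 N, roughly 5.4 mm in. That is before I backed the arm off; I could not measure the force after that.
- **Position:** the last pictures put the roller in line with the bed to about 0.2°, on the centre line to about 1 mm. The push plate's rear face at bed x ≈ -0.140 m also fits a tip about half way in.
- **Squareness:** the tailstock plate's measured tilt was at most 0.01 rad, against the 0.025 rad limit.
- **Bystanders:** the ring gauge and ball stud look unmoved in the last top picture; I did not measure them again.
- **Disagreements:** top and side cameras differed by 1–3 mm on positions. The roller's fitted height came out 1.3 to 2.6 mm low, which is about what the calibration error allows. The final length fit (179 mm) wrongly took in the anvil and tip, so I disregarded it.

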